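Store the steel test balls and close the tub

TASK

Pour all five steel balls from the small steel cup into the wide aluminium tub and set the empty cup back upright on its black rubber mat. Then take the round lid from the sloping stand, lower it (do not drop it) onto the tub and press it down firmly until it sits fully home and level on the rim. Leave the tub where it stands, and do not push the bottle, the brass weight or the sensor housing about.

Things in the scene. Friction and masses are not known exactly. Their poses are not given: they have to be found in the camera images.
- tub: Loose round open aluminium tub, upright on the table, 75 mm tall, 114 mm outside and 104 mm inside diameter, floor 6 mm thick, 0.7 kg. Origin: centre of its underside; z up. Four rounded spring catches stick out 4.5 mm into the mouth, 5 mm below the rim: a lid just laid on stands about 10 mm too high and needs 8 to 15 N downward to go home.
- tub_mouth (a point): Centre of the tub's mouth, in the plane of the rim (75 mm above the tub's origin).
- cup: Loose steel cup, 85 mm tall, outside diameter 52 mm at the bottom and 62 mm at the rim, wall 3 mm, floor 4 mm, 0.12 kg; it stands upright on the mat with the five balls in its lower half. Origin: centre of its underside; z: its axis, towards the mouth.
- cup_rim (a point): Centre of the cup's mouth, 85 mm above its origin.
- mat: Black rubber mat fixed on the table, 110 x 110 x 4 mm: the cup's place. Origin: centre of its underside. It lies on one side of the tub, the stand on the other; which is which varies.
- stand: Fixed dark steel stand for the lid, 130 mm deep, 140 mm wide, about 90 mm tall, with a plate that slopes 30 degrees down towards the robot (towards the stand's own -x). Origin: centre of its underside.
- lid: Loose lid, 0.12 kg, tilted 30 degrees on the stand (its z leans to the robot). Disc 124 mm across, 6 mm thick; plug below (100 mm across, 23 mm deep, tapering to 88 mm); grip bar on top, 60 long (lid x, runs down the slope), 14 wide (lid y), 30 high. Origin: centre of the disc's underside, at tub_mouth when seated; z up out of the bar: disc top at 6 mm, bar top at 36 mm.
- ball0_center (a point): Centre of a steel ball, 20 mm in diameter, 33 g; at first in the cup.
- ball1_center (a point): Centre of a steel ball, 20 mm in diameter, 33 g; at first in the cup.
- ball2_center (a point): Centre of a steel ball, 20 mm in diameter, 33 g; at first in the cup.
- ball3_center (a point): Centre of a steel ball, 20 mm in diameter, 33 g; at first in the cup.
- ball4_center (a point): Centre of a steel ball, 20 mm in diameter, 33 g; at first in the cup.
- bottle: Bystander: white plastic bottle, 60 mm wide, 150 mm tall. Origin: on its underside (leave it alone).
- weight: Bystander: brass calibration weight with a knob, 52 mm wide, 60 mm tall. Origin: on its underside (leave it alone).
- sensor: Bystander: square aluminium sensor housing lying on the table, 55 x 150 x 55 mm (x, y, z), with a short black lens barrel. Origin: on its underside (leave it alone).

How it is judged:
By the outcome, as a careful person would: the job done as asked, in the order asked, and still so for the second after the job is handed in, with the robot touching nothing.
It also fails if it takes over 72 s, if anything falls off the work surface, if the arm or the gripper's body presses on something with over 40 N, if the wrist force passes 120 N, or if a joint passes its speed limit or range.

ROBOT

A 6-joint arm with a two-finger parallel gripper is mounted at the origin on the work surface. World frame = base frame: x ahead of the robot, y to its left, z up, the work surface at z = 0. Lengths are in m, angles in rad, forces in N, time in s.
With the tool pointing down it reaches from about 0.4 to 0.825 m from the base axis. Payload 7 kg.
Tool frame: the origin (TCP) lies at the very end of the fingers, on their centre line; the grasp point (between the pads) lies 19 mm behind it; z points along the fingers, y is the line along which they close (so a half turn about z gives the same grasp; the last joint's range is limited). The gripper opens to 88 mm and grips with 3 to 60 N. Pads are 19 mm wide; open, the fingers measure 130 mm over their backs; the gripper's body (78 mm by 193 mm) begins 47 mm behind the grasp point.
Start: joints at [-0.888, 0.359, 0.012, 0, -1.224, -0.288], TCP at [0.26, -0.623, 0.227] pointing down, gripper open.
Joint ranges: [-3.07, 3.07], [-1.43, 2.12], [-1.02, 1.25], [-3.03, 1.67], [-3.05, -0], [-3.03, 3.03]. Speed limits (rad/s): [2.39, 2.39, 3.01, 3.14, 3.14, 3.14].

INTERFACE

Orientations are given as [roll, pitch, yaw] about the fixed x, y, z axes, in that order (R = Rz(yaw) Ry(pitch) Rx(roll)).
In Python, from station import * gives the robot as it stands.
- The arm moves only by the tool servo_tool, never from a script. Its argument "moves" is a list of rows, each an object of numbers: "jaw": the opening, from 0 (shut) to 1 (fully open); "dx", "dy", "dz": the shift along the world's x, y, z in m; "roll": the turn about the world's z in degrees. A call has exactly 10 rows; each row shifts and turns the commanded pose from where the row before left it; what a row does not reach is not made up. A row lasts 1/8 s, in which the tool goes at most 62.5 mm and 10.7 degrees, less where a joint would pass 70% of its speed; a pose out of reach is approached as far as the arm can. A call with a gripper value outside its range is refused whole. The fingers move at their own pace and stop on an object; "newtons" is the grip in N (left out, the last holds). Time passes only in rows, so rows that do not move let the fingers close, or fill a call up. It gives the time, the measured TCP pose, the force, the opening and the grip force at its end, in the units of the state.
- get_state(): the state, without advancing time (a new reading comes with each control period).
- grab_frame(name): name is "scene" or "top"; returns (picture, depth): 420x560x3 uint8, red, green, blue; 420x560 float32, m along the optical axis (not along the pixel's ray), 0 where there is no reading.
- calibration(name): a dict with "intrinsics" (3x3 intrinsics, pixels), "R" (3x3) and "t" (3): a world point X has camera coordinates R X + t. Camera axes: x right, y down, z forward; pixel columns grow to the right and rows downward; lengths in m; the calibration is good to about 2 mm. A picture is of the moment at which its call begins. calibration takes no time and is no camera call.
- job_done(): hands the job in; it is judged then, once.
The state is a dict: "t": time; "q": joint angles; "qd": joint speeds; "joint_efforts": joint torques, N m; "eef_pos": TCP position; "ee_rot": TCP orientation; "force": force on the tool from outside, world axes, zero at the start; "moment": the same for the moment, N m; "width": finger opening in m; "gripper_force": force on a finger pad.
Only numpy, scipy, OpenCV 4.12 (cv2) and the standard library are available. Lean on these libraries where they do the work, as an engineer would, in place of code of your own. Each camera call takes 0.05 s, during which the arm holds its last target. There are 200 camera calls.

## Working session

There is one attempt and no reset: what is moved stays moved. The work goes in short steps, Python scripts to look and compute and a tool call to move; the robot and the scene stay as the last step left them, time stands still between calls to the robot, and variables do not carry over. Pictures are saved under pics/ and viewed, at most 10 in all, crops included, and the job is handed in when it is done.

Besides the shell and the picture viewer there is one more tool, called after "Call:" by a JSON object that holds its "op" and its "data", one argument or row to a line. servo_tool: Moves the arm, as the interface text tells. Its arguments: {"type":"object","properties":{"moves":{"type":"array","items":{"type":"object","properties":{"jaw":{"type":"number"},"dx":{"type":"number"},"dy":{"type":"number"},"dz":{"type":"number"},"roll":{"type":"number"}}}},"newtons":{"type":"number"}},"required":["moves"]}

```bash
ls; mkdir -p pics; cat > h.py <<'E'
from station import *
import numpy as np, cv2
def snap(n,tag):
    p,d=grab_frame(n); cv2.imwrite(f'pics/{tag}.png',p[:,:,::-1]); np.savez(f'pics/{tag}.npz',p=p,d=d); return p,d
def cloud(n,d):
    c=calibration(n); K=np.array(c['intrinsics']);R=np.array(c['R']);t=np.array(c['t'])
    v,u=np.indices(d.shape); X=np.stack([(u-K[0,2])/K[0,0]*d,(v-K[1,2])/K[1,1]*d,d],-1)
    W=(X-t)@R; W[d==0]=np.nan; return W
E
python3 - <<'E'
from h import *
a,d1=snap('scene','s0'); b,d2=snap('top','t0')
cv2.imwrite('pics/both.png',cv2.resize(np.vstack([a,b])[:,:,::-1],None,fx=.7,fy=.7))
for n in('scene','top'):
    c=calibration(n); print(n,-np.array(c['R']).T@c['t'],np.array(c['R'])[2],c['intrinsics'][0])
s=get_state(); print({k:np.round(s[k],3) for k in s})
W=cloud('top',d2)
for v in range(20,420,40): print([tuple(np.round(W[v,u]*1000).astype(int)) if d2[v,u] else 0 for u in range(40,560,80)])
E
```

```text
pics
scene [1.28193707 0.08184156 1.2175121 ] [-0.50474942 -0.08486065 -0.8590848 ] [536.61842424   0.         282.45636879]
top [ 0.44152275 -0.02203352  1.30700023] [ 0.13934654  0.02303712 -0.98997567] [530.40178423   0.         285.77288825]
{'t': np.float64(0.1), 'q': array([-0.888,  0.359,  0.011, -0.   , -1.224, -0.288]), 'qd': array([ 0.001, -0.002,  0.003, -0.   , -0.002,  0.001]), 'joint_efforts': array([-4.0000e-03, -5.8416e+01,  2.9375e+01,  7.0160e+00,  1.0000e-02,
       -0.0000e+00]), 'eef_pos': array([ 0.259, -0.623,  0.226]), 'ee_rot': array([ 3.14 , -0.   , -2.747]), 'force': array([-0.662,  0.32 , -0.646]), 'moment': array([-0.012, -0.056, -0.037]), 'gripper_force': np.float64(0.0), 'width': np.float64(0.088)}
[(np.int64(1569), np.int64(1079), np.int64(-750)), (np.int64(1576), np.int64(742), np.int64(-753)), (np.int64(1583), np.int64(408), np.int64(-754)), (np.int64(1591), np.int64(74), np.int64(-757)), (np.int64(1597), np.int64(-257), np.int64(-757)), (np.int64(1592), np.int64(-582), np.int64(-739)), (np.int64(1612), np.int64(-918), np.int64(-764))]
[(np.int64(139
[... 2201 characters left out ...]
.int64(-1)), (np.int64(456), np.int64(-562), np.int64(3))]
[(np.int64(327), np.int64(598), np.int64(1)), (np.int64(332), np.int64(403), np.int64(0)), (np.int64(338), np.int64(208), np.int64(1)), (np.int64(344), np.int64(14), np.int64(3)), (np.int64(349), np.int64(-179), np.int64(-4)), (np.int64(355), np.int64(-370), np.int64(-1)), (np.int64(361), np.int64(-559), np.int64(2))]
[(np.int64(232), np.int64(591), np.int64(-3)), (np.int64(238), np.int64(396), np.int64(1)), (np.int64(245), np.int64(203), np.int64(3)), (np.int64(250), np.int64(12), np.int64(-1)), (np.int64(257), np.int64(-179), np.int64(2)), (np.int64(262), np.int64(-369), np.int64(-1)), (np.int64(268), np.int64(-558), np.int64(-1))]
```

View pics/both.png

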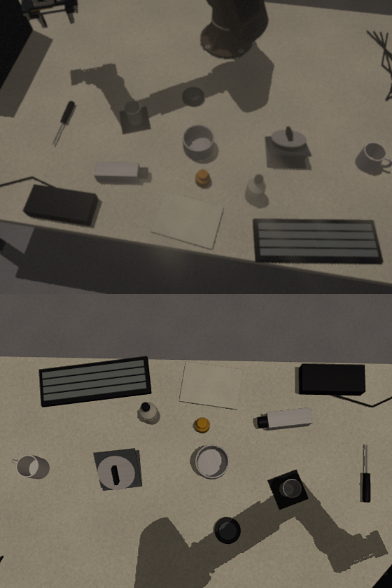

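```bash
python3 - <<'E'
from h import *
from scipy.optimize import least_squares
def circ(P):
    r=least_squares(lambda q:np.hypot(P[:,0]-q[0],P[:,1]-q[1])-q[2],[*np.median(P,0),.05],loss='soft_l1',f_scale=.002); return np.round(r.x*1000,1)
Z={}
for n,t in(('top','t0'),('scene','s0')):
    f=np.load(f'pics/{t}.npz'); W=cloud(n,f['d']); p=f['p']; hsv=cv2.cvtColor(p,cv2.COLOR_RGB2HSV)
    x,y,z=W[...,0],W[...,1],W[...,2]
    def box(cx,cy,r,z0,z1): return (abs(x-cx)<r)&(abs(y-cy)<r)&(z>z0)&(z<z1)
    if n=='top':
        for px in((301,239),(414,277),(164,259)): print(px,np.round(W[px[1],px[0]],3))
        ctr={}
        for k,px in(('tub',(301,239)),('cup',(414,277)),('lid',(164,259))): ctr[k]=W[px[1],px[0],:2]
    m=box(*ctr['tub'],.08,.066,.085); P=W[m]; print(n,'tub',m.sum(),circ(P[:,:2]),P[:,2].mean())
    m=box(*ctr['cup'],.06,.082,.1); P=W[m]; print(n,'cup',m.sum(),circ(P[:,:2]),P[:,2].mean())
    # mat by darkness on plane z=.004 via depth cloud
    g=p.max(2); m=box(*ctr['cup'],.09,-.004,.012)&(g<45); 
    m=cv2.morphologyEx(m.astype(np.uint8),cv2.MORPH_OPEN,np.ones((3,3)))>0
    if m.sum()>50: r=cv2.minAreaRect((W[m][:,:2]*1000).astype(np.float32)); print(n,'mat',m.sum(),r)
    m=box(*ctr['lid'],.11,.02,.3); P=W[m]; print(n,'lid z',m.sum(),np.percentile(P[:,2],[5,50,90,95,99,100]))
    b=box(*ctr['lid'],.09,.05,.2)&(g<60); P=W[b]; print('bar dark',b.sum(),P.mean(0))
    Z[n]=(W,g)
    vv,uu=np.where(box(*ctr['lid'],.11,-.01,.3)); s=p[vv.min():vv.max(),uu.min():uu.max()]; cv2.imwrite(f'pics/l_{n}.png',cv2.resize(s[:,:,::-1],(390,390))); print(uu.min(),uu.max(),vv.min(),vv.max())
a=cv2.imread('pics/l_top.png');b=cv2.imread('pics/l_scene.png');cv2.imwrite('pics/l.png',np.clip(np.hstack([a,b])*1.6,0,255).astype(np.uint8))
E
```

```text
(301, 239) [ 0.59  -0.03   0.006]
(414, 277) [ 0.504 -0.304  0.019]
(164, 259) [0.524 0.28  0.109]
top tub 370 [583.5 -33.1  53.9] 0.07472362609228009
top cup 147 [ 500.6 -294.2   28.9] 0.08876708552059795
top mat 1290 ((499.236328125, -301.1221923828125), (109.30384826660156, 110.8906021118164), 22.201377868652344)
top lid z 3131 [0.03719119 0.08032141 0.10162276 0.10630033 0.11523597 0.12050096]
bar dark 1022 [0.57655422 0.28228016 0.08269332]
128 221 218 308
scene tub 391 [582.4 -34.2  54.1] 0.0733580742858862
scene cup 126 [ 498.5 -296.    29. ] 0.0878987766103902
scene lid z 2376 [0.02966887 0.07830154 0.10125492 0.10595986 0.11484284 0.12219139]
bar dark 867 [0.57771209 0.291813   0.07924065]
360 447 170 253
```

View pics/l.png

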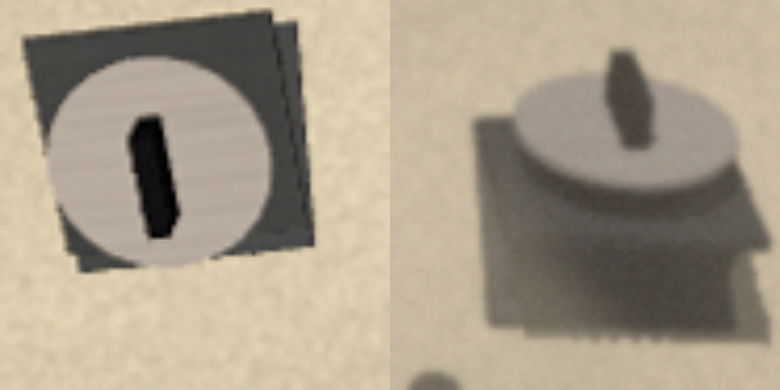

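Call:
{"op": "servo_tool", "data": {
  "moves": [
    {"dx":0.03,"dy":0.041,"roll":8.4},
    {"dx":0.03,"dy":0.041,"roll":8.4},
    {"dx":0.03,"dy":0.041,"roll":8.4},
    {"dx":0.03,"dy":0.041,"roll":8.4},
    {"dx":0.03,"dy":0.041,"roll":8.4},
    {"dx":0.03,"dy":0.041,"roll":8.4},
    {"dx":0.03,"dy":0.041,"roll":8.4},
    {"dx":0.03,"dy":0.041,"roll":8.6},
    {"dz":-0.05},
    {"dz":-0.05}
  ]
}}

```text
$.moves[0]: bad value
```

```bash
python3 - <<'E'
from h import *
from scipy.optimize import least_squares
z0=.1
for n,t in(('top','t0'),('scene','s0')):
    f=np.load(f'pics/{t}.npz'); W=cloud(n,f['d']); p=f['p'].astype(int)
    c=calibration(n);K=np.array(c['intrinsics']);R=np.array(c['R']);T=np.array(c['t']);C=-R.T@T
    x,y,z=W[...,0],W[...,1],W[...,2]
    near=(abs(x-.55)<.12)&(abs(y-.285)<.12)
    light=(near&(z>.03)&(p[...,2]>85)&(p[...,0]-p[...,2]<32)).astype(np.uint8)
    nl,lab,st,ce=cv2.connectedComponentsWithStats(light); k=1+st[1:,4].argmax(); m=lab==k
    P=W[cv2.erode(m.astype(np.uint8),np.ones((3,3)))>0]; 
    for _ in range(3):
        A=np.c_[P[:,:2],np.ones(len(P))]; co=np.linalg.lstsq(A,P[:,2],rcond=None)[0]; r=P[:,2]-A@co; P=P[abs(r)<2.0*r.std()]
    nrm=np.array([-co[0],-co[1],1]); nrm/=np.linalg.norm(nrm)
    cs,_=cv2.findContours(m.astype(np.uint8),cv2.RETR_EXTERNAL,cv2.CHAIN_APPROX_NONE); e=max(cs,key=len)[:,0,:]
    rays=(np.c_[e,np.ones(len(e))]@np.linalg.inv(K).T)@R
    s=(co[2]-C[2]+co[0]*C[0]+co[1]*C[1])/(rays[:,2]-co[0]*rays[:,0]-co[1]*rays[:,1]); Q=C+s[:,None]*rays
    ex=np.array([nrm[2],0,-nrm[0]]);ex/=np.linalg.norm(ex);ey=np.cross(nrm,ex);o=Q.mean(0)
    q=np.c_[(Q-o)@ex,(Q-o)@ey]
    r=least_squares(lambda v:np.hypot(q[:,0]-v[0],q[:,1]-v[1])-v[2],[0,0,.06],loss='soft_l1',f_scale=.001).x
    ctr=o+r[0]*ex+r[1]*ey
    bar=cv2.dilate(m.astype(np.uint8),np.ones((1,1)))*0; hull=cv2.fillPoly(bar.copy(),[cv2.convexHull(e)],1)>0
    b=hull&(p.max(2)<65); Bp=W[b]; 
    hgt=(Bp-ctr)@nrm; ts=Bp[(hgt>.024)]
    print(n,m.sum(),'nrm',nrm,'tilt',np.degrees(np.arccos(nrm[2])),'az',np.degrees(np.arctan2(nrm[1],nrm[0])),'disc top ctr',ctr,'R',r[2])
    if len(ts)>20: 
        d=np.linalg.svd(ts-ts.mean(0))[2][0]; print('bar top',len(ts),ts.mean(0),'pred',ctr+.03*nrm,'dir az',np.degrees(np.arctan2(d[1],d[0])),'h',np.percentile(hgt,[50,90,99]))
E
```

```text
top 1711 nrm [-0.49435031 -0.06335126  0.8669512 ] tilt 29.893740743517565 az -172.69731753466635 disc top ctr [0.53492953 0.28494088 0.07909558] R 0.059998685053479946
bar top 145 [0.52104477 0.28204566 0.10512279] pred [0.52009902 0.28304034 0.10510412] dir az -172.88817507597153 h [nan nan nan]
scene 677 nrm [-0.50058656 -0.0659753   0.86316879] tilt 30.325741829231532 az -172.49191869105303 disc top ctr [0.52997068 0.28371648 0.07842894] R 0.058164841615820466
bar top 42 [0.53210469 0.28162634 0.11262836] pred [0.51495309 0.28173722 0.10432401] dir az 13.525685547810552 h [nan nan nan]
```

Call:
{"op": "servo_tool", "data": {
  "moves": [
    {"dx":0.03,"dy":0.041,"dz":0,"roll":8.4,"jaw":1},
    {"dx":0.03,"dy":0.041,"dz":0,"roll":8.4,"jaw":1},
    {"dx":0.03,"dy":0.041,"dz":0,"roll":8.4,"jaw":1},
    {"dx":0.03,"dy":0.041,"dz":0,"roll":8.4,"jaw":1},
    {"dx":0.03,"dy":0.041,"dz":0,"roll":8.4,"jaw":1},
    {"dx":0.03,"dy":0.041,"dz":0,"roll":8.4,"jaw":1},
    {"dx":0.03,"dy":0.041,"dz":0,"roll":8.4,"jaw":1},
    {"dx":0.03,"dy":0.041,"dz":0,"roll":8.6,"jaw":1},
    {"dx":0,"dy":0,"dz":-0.05,"roll":0,"jaw":1},
    {"dx":0,"dy":0,"dz":-0.05,"roll":0,"jaw":1}
  ]
}}

```text
t: 1.35
eef_pos: [0.5002, -0.2941, 0.1257]
ee_rot: [-3.14, -0.0, -1.569]
force: [-0.1, -0.1, -0.4]
width: 0.0878
gripper_force: 0.0
```

Call:
{"op": "servo_tool", "data": {
  "moves": [
    {"dx":0,"dy":0,"dz":-0.044,"roll":0,"jaw":1},
    {"dx":0,"dy":0,"dz":-0.044,"roll":0,"jaw":1},
    {"dx":0,"dy":0,"dz":0,"roll":0,"jaw":0.6},
    {"dx":0,"dy":0,"dz":0,"roll":0,"jaw":0.6},
    {"dx":0,"dy":0,"dz":0,"roll":0,"jaw":0.5},
    {"dx":0,"dy":0,"dz":0,"roll":0,"jaw":0.5},
    {"dx":0,"dy":0,"dz":0,"roll":0,"jaw":0.5},
    {"dx":0,"dy":0,"dz":0,"roll":0,"jaw":0.5},
    {"dx":0,"dy":0,"dz":0,"roll":0,"jaw":0.5},
    {"dx":0,"dy":0,"dz":0,"roll":0,"jaw":0.5}
  ],
  "newtons": 6
}}

```text
t: 2.6
eef_pos: [0.4998, -0.2954, 0.04]
ee_rot: [-3.14, -0.001, -1.57]
force: [-1.6, 0.2, 6.7]
width: 0.0613
gripper_force: 5.8
```

```bash
cat > look.py <<'E'
from h import *
import sys
def crop(n,tag,X,r=70,s=5.5):
    p,d=snap(n,tag); c=calibration(n); q=np.array(c['R'])@X+c['t']; q=np.array(c['intrinsics'])@q; u,v=(q[:2]/q[2]).astype(int)
    u0=max(u-r,0);v0=max(v-r,0); print(n,'origin',u0,v0,'scale',s)
    return cv2.resize(np.clip(p[v0:v0+2*r,u0:u0+2*r,::-1]*1.5,0,255).astype(np.uint8),(390,390))
tag=sys.argv[1]; X=np.array(eval(sys.argv[2])); r=int(sys.argv[3])
cv2.imwrite(f'pics/{tag}.png',np.hstack([crop('scene',tag+'s',X,r),crop('top',tag+'t',X,r)]))
s=get_state(); print(s['t'],s['eef_pos'],s['force'],s['width'],s['gripper_force'],np.round(s['q'],2))
E
python3 look.py g1 '[.5,-.295,.06]' 55
```

```text
scene origin 135 105 scale 5.5
top origin 358 222 scale 5.5
2.7 [ 0.49981173 -0.2953882   0.04000092] [-3.02233309 -0.42196577  6.71573784] 0.0613064035867985 5.8114379137259675 [-0.2   0.39 -0.42  0.   -0.76  0.2 ]
```

View pics/g1.png

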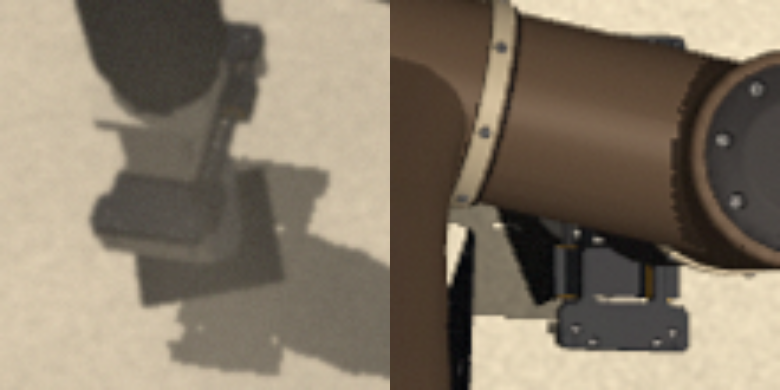

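Call:
{"op": "servo_tool", "data": {
  "moves": [
    {"dx":0,"dy":0,"dz":0.003,"roll":0,"jaw":0.5},
    {"dx":0,"dy":0,"dz":0.003,"roll":0,"jaw":0.5},
    {"dx":0,"dy":0,"dz":0.003,"roll":0,"jaw":0.5},
    {"dx":0,"dy":0,"dz":0.003,"roll":0,"jaw":0.5},
    {"dx":0,"dy":0,"dz":0,"roll":0,"jaw":0.5},
    {"dx":0,"dy":0,"dz":0,"roll":0,"jaw":0.5},
    {"dx":0,"dy":0,"dz":0,"roll":0,"jaw":0.5},
    {"dx":0,"dy":0,"dz":0,"roll":0,"jaw":0.5},
    {"dx":0,"dy":0,"dz":0,"roll":0,"jaw":0.5},
    {"dx":0,"dy":0,"dz":0,"roll":0,"jaw":0.5}
  ],
  "newtons": 6
}}

```text
t: 3.95
eef_pos: [0.4996, -0.2951, 0.0505]
ee_rot: [3.142, -0.0, -1.57]
force: [0.3, -0.0, -2.8]
width: 0.0612
gripper_force: 6.1
```

Call:
{"op": "servo_tool", "data": {
  "moves": [
    {"dx":0,"dy":0,"dz":-0.006,"roll":0,"jaw":0.5},
    {"dx":0,"dy":0,"dz":-0.005,"roll":0,"jaw":0.5},
    {"dx":0,"dy":0,"dz":0,"roll":0,"jaw":0.85},
    {"dx":0,"dy":0,"dz":0,"roll":0,"jaw":0.85},
    {"dx":0,"dy":0,"dz":0.018,"roll":0,"jaw":0.85},
    {"dx":0,"dy":0,"dz":0.018,"roll":0,"jaw":0.6},
    {"dx":0,"dy":0,"dz":0,"roll":0,"jaw":0.5},
    {"dx":0,"dy":0,"dz":0,"roll":0,"jaw":0.5},
    {"dx":0,"dy":0,"dz":0,"roll":0,"jaw":0.5},
    {"dx":0,"dy":0,"dz":0,"roll":0,"jaw":0.5}
  ],
  "newtons": 10
}}

```text
t: 5.2
eef_pos: [0.4995, -0.2956, 0.0766]
ee_rot: [-3.141, -0.001, -1.57]
force: [-4.0, 0.5, 13.4]
width: 0.0611
gripper_force: 10.0
```

Call:
{"op": "servo_tool", "data": {
  "moves": [
    {"dx":0,"dy":0,"dz":0.02,"roll":0,"jaw":0.5},
    {"dx":0,"dy":0,"dz":0.03,"roll":0,"jaw":0.5},
    {"dx":0.008,"dy":0.015,"dz":0.002,"roll":0,"jaw":0.5},
    {"dx":0.0125,"dy":0.025,"dz":0,"roll":0,"jaw":0.5},
    {"dx":0.0145,"dy":0.03,"dz":0,"roll":0,"jaw":0.5},
    {"dx":0.0145,"dy":0.03,"dz":0,"roll":0,"jaw":0.5},
    {"dx":0.0145,"dy":0.028,"dz":0,"roll":0,"jaw":0.5},
    {"dx":0.0115,"dy":0.02,"dz":0,"roll":0,"jaw":0.5},
    {"dx":0.008,"dy":0.012,"dz":0,"roll":0,"jaw":0.5},
    {"dx":0,"dy":0,"dz":0,"roll":0,"jaw":0.5}
  ],
  "newtons": 10
}}

```text
t: 6.45
eef_pos: [0.5834, -0.1343, 0.127]
ee_rot: [3.141, 0.0, -1.569]
force: [-0.3, -0.6, -2.1]
width: 0.0612
gripper_force: 10.0
```

```bash
python3 look.py g2 '[.58,-.1,.11]' 60
```

```text
scene origin 196 124 scale 5.5
top origin 272 178 scale 5.5
6.55 [ 0.58270263 -0.13538438  0.12721398] [-0.30549799 -0.69006646 -2.57734424] 0.06115644510812429 9.99977718592504 [ 0.1   0.32 -0.29 -0.   -0.96 -0.1 ]
```

View pics/g2.png

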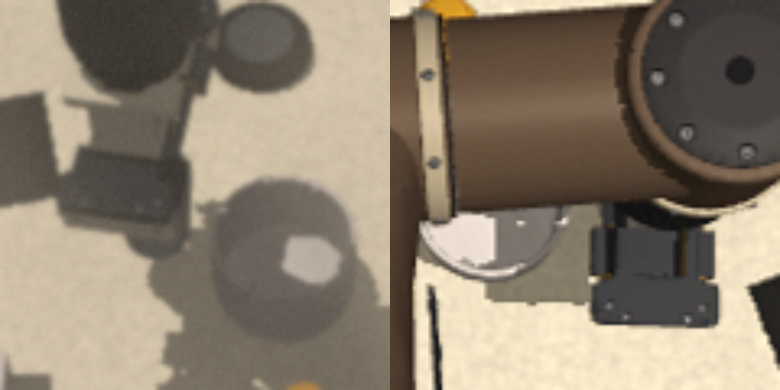

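Call:
{"op": "servo_tool", "data": {
  "moves": [
    {"dx":0,"dy":0.0095,"dz":-0.001,"roll":0,"jaw":0.5},
    {"dx":0,"dy":0.008,"dz":0,"roll":0,"jaw":0.5},
    {"dx":0,"dy":0.0087,"dz":0.003,"roll":0,"jaw":0.5},
    {"dx":0,"dy":0.009,"dz":0.002,"roll":0,"jaw":0.5},
    {"dx":0,"dy":0.009,"dz":0.0005,"roll":0,"jaw":0.5},
    {"dx":0,"dy":0.009,"dz":-0.0005,"roll":0,"jaw":0.5},
    {"dx":0,"dy":0.009,"dz":-0.002,"roll":0,"jaw":0.5},
    {"dx":0,"dy":0.009,"dz":-0.003,"roll":0,"jaw":0.5},
    {"dx":0,"dy":0.0083,"dz":-0.004,"roll":0,"jaw":0.5},
    {"dx":0,"dy":0.0077,"dz":-0.005,"roll":0,"jaw":0.5}
  ],
  "newtons": 10
}}

```text
t: 7.8
eef_pos: [0.583, -0.0472, 0.1173]
ee_rot: [3.142, 0.0, -1.57]
force: [0.1, -0.1, 1.3]
width: 0.0604
gripper_force: 10.0
```

```bash
python3 look.py g3 '[.58,-.06,.1]' 60
```

```text
scene origin 212 129 scale 5.5
top origin 254 179 scale 5.5
7.9 [ 0.58279193 -0.04702058  0.11686841] [ 0.42073475 -0.15783908  1.75147152] 0.06057378006827833 9.95973662581207 [ 0.25  0.31 -0.34 -0.   -0.93 -0.25]
```

View pics/g3.png

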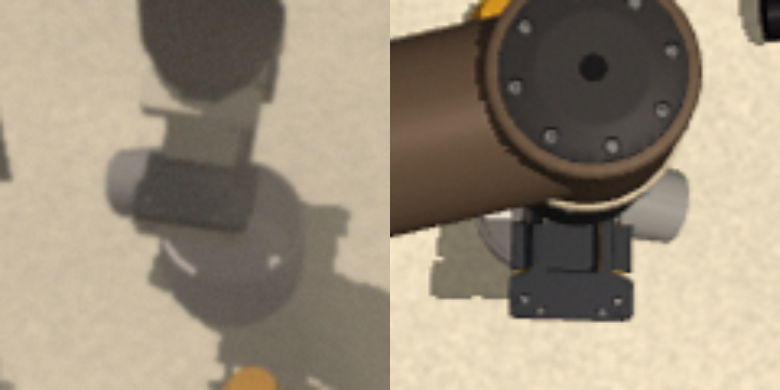

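Call:
{"op": "servo_tool", "data": {
  "moves": [
    {"dx":0,"dy":0.007,"dz":-0.006,"roll":0,"jaw":0.5},
    {"dx":0,"dy":0.006,"dz":-0.007,"roll":0,"jaw":0.5},
    {"dx":0,"dy":0.003,"dz":-0.004,"roll":0,"jaw":0.5},
    {"dx":0,"dy":0.002,"dz":-0.0035,"roll":0,"jaw":0.5},
    {"dx":0,"dy":0.002,"dz":-0.0045,"roll":0,"jaw":0.5},
    {"dx":0,"dy":0.002,"dz":-0.004,"roll":0,"jaw":0.5},
    {"dx":0,"dy":0.0015,"dz":-0.004,"roll":0,"jaw":0.5},
    {"dx":0,"dy":0.001,"dz":-0.004,"roll":0,"jaw":0.5},
    {"dx":0,"dy":0,"dz":0,"roll":0,"jaw":0.5},
    {"dx":0,"dy":0,"dz":0,"roll":0,"jaw":0.5}
  ],
  "newtons": 10
}}

```text
t: 9.15
eef_pos: [0.5836, -0.0233, 0.0808]
ee_rot: [-3.141, 0.0, -1.57]
force: [0.0, 0.4, -0.1]
width: 0.0601
gripper_force: 10.0
```

```bash
python3 look.py g4 '[.58,-.05,.1]' 55
```

```text
scene origin 221 134 scale 5.5
top origin 254 183 scale 5.5
9.25 [ 0.58350425 -0.02334484  0.08084422] [-0.17741224  0.63727091 -0.36203703] 0.060086024784861594 9.957931773151358 [ 0.29  0.34 -0.38  0.   -0.85 -0.29]
```

View pics/g4.png

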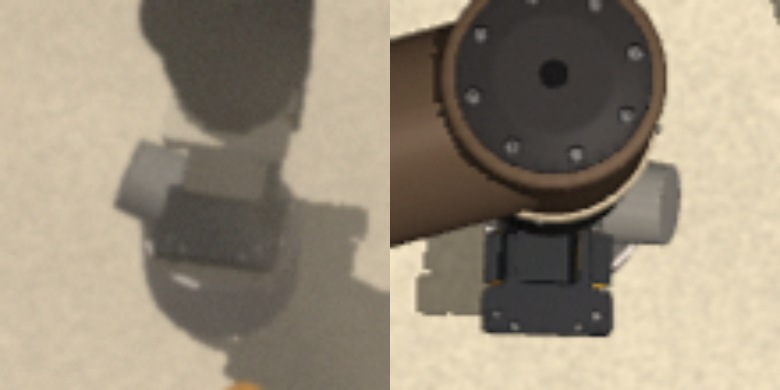

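Call:
{"op": "servo_tool", "data": {
  "moves": [
    {"dx":0,"dy":0.001,"dz":-0.003,"roll":0,"jaw":0.5},
    {"dx":0,"dy":0.003,"dz":0,"roll":0,"jaw":0.5},
    {"dx":0,"dy":-0.003,"dz":0,"roll":0,"jaw":0.5},
    {"dx":0,"dy":-0.001,"dz":0.003,"roll":0,"jaw":0.5},
    {"dx":0,"dy":-0.0025,"dz":0.008,"roll":0,"jaw":0.5},
    {"dx":0,"dy":-0.004,"dz":0.0085,"roll":0,"jaw":0.5},
    {"dx":0,"dy":-0.005,"dz":0.0075,"roll":0,"jaw":0.5},
    {"dx":0,"dy":-0.006,"dz":0.007,"roll":0,"jaw":0.5},
    {"dx":0,"dy":-0.007,"dz":0.006,"roll":0,"jaw":0.5},
    {"dx":0,"dy":-0.0077,"dz":0.005,"roll":0,"jaw":0.5}
  ],
  "newtons": 10
}}

```text
t: 10.5
eef_pos: [0.5831, -0.0561, 0.123]
ee_rot: [-3.141, 0.0, -1.571]
force: [-0.1, -0.2, -1.3]
width: 0.0597
gripper_force: 10.0
```

Call:
{"op": "servo_tool", "data": {
  "moves": [
    {"dx":0,"dy":-0.0083,"dz":0.004,"roll":0,"jaw":0.5},
    {"dx":0,"dy":-0.009,"dz":0.004,"roll":0,"jaw":0.5},
    {"dx":0,"dy":-0.009,"dz":0.004,"roll":0,"jaw":0.5},
    {"dx":0,"dy":-0.009,"dz":0.002,"roll":0,"jaw":0.5},
    {"dx":0,"dy":-0.009,"dz":0,"roll":0,"jaw":0.5},
    {"dx":0,"dy":-0.009,"dz":0,"roll":0,"jaw":0.5},
    {"dx":0,"dy":-0.009,"dz":0,"roll":0,"jaw":0.5},
    {"dx":0,"dy":-0.012,"dz":0,"roll":0,"jaw":0.5},
    {"dx":0,"dy":-0.02,"dz":0,"roll":0,"jaw":0.5},
    {"dx":-0.005,"dy":-0.025,"dz":0,"roll":0,"jaw":0.5}
  ],
  "newtons": 10
}}

```text
t: 11.75
eef_pos: [0.5782, -0.1761, 0.1365]
ee_rot: [-3.142, -0.0, -1.57]
force: [-0.6, 0.1, -1.8]
width: 0.0598
gripper_force: 10.0
```

```bash
python3 look.py g5 '[.58,-.09,.1]' 60
```

```text
scene origin 200 127 scale 5.5
top origin 267 179 scale 5.5
11.85 [ 0.57744347 -0.17749024  0.13637839] [-0.672871    0.64066782 -1.47083858] 0.05995187470667938 9.970138221654263 [ 0.03  0.32 -0.27  0.   -0.99 -0.03]
```

View pics/g5.png

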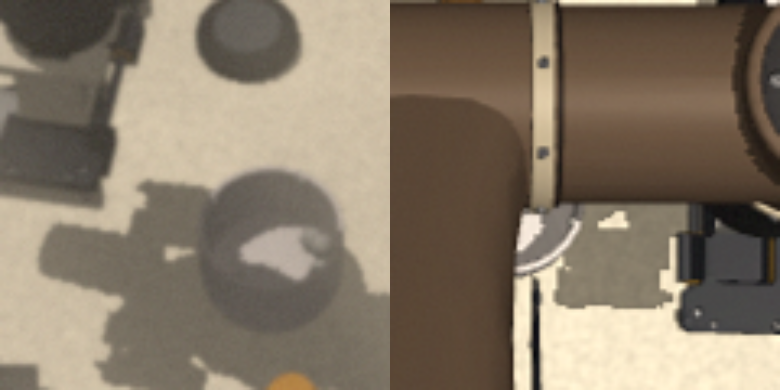

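Call:
{"op": "servo_tool", "data": {
  "moves": [
    {"dx":-0.012,"dy":-0.02,"dz":0.01,"roll":0,"jaw":0.5},
    {"dx":-0.016,"dy":-0.025,"dz":0.01,"roll":0,"jaw":0.5},
    {"dx":-0.018,"dy":-0.027,"dz":0,"roll":0,"jaw":0.5},
    {"dx":-0.018,"dy":-0.025,"dz":0,"roll":0,"jaw":0.5},
    {"dx":-0.014,"dy":-0.021,"dz":0,"roll":0,"jaw":0.5},
    {"dx":0,"dy":0,"dz":0,"roll":0,"jaw":0.5},
    {"dx":0,"dy":0,"dz":0,"roll":0,"jaw":0.5},
    {"dx":0,"dy":0,"dz":0,"roll":0,"jaw":0.5},
    {"dx":0,"dy":0,"dz":0,"roll":0,"jaw":0.5},
    {"dx":0,"dy":0,"dz":0,"roll":0,"jaw":0.5}
  ],
  "newtons": 3
}}

```text
t: 13.1
eef_pos: [0.5004, -0.2925, 0.1566]
ee_rot: [-3.142, -0.0, -1.57]
force: [0.0, 0.2, 0.1]
width: 0.044
gripper_force: 0.0
```

```bash
python3 look.py g6 '[.53,-.2,.07]' 80
```

```text
scene origin 143 92 scale 5.5
top origin 293 183 scale 5.5
13.2 [ 0.50026846 -0.29263751  0.15655367] [-1.02694645  0.52348152 -0.01649073] 0.0440126087031999 0.0 [-0.19  0.26 -0.3   0.   -1.01  0.19]
```

View pics/g6.png

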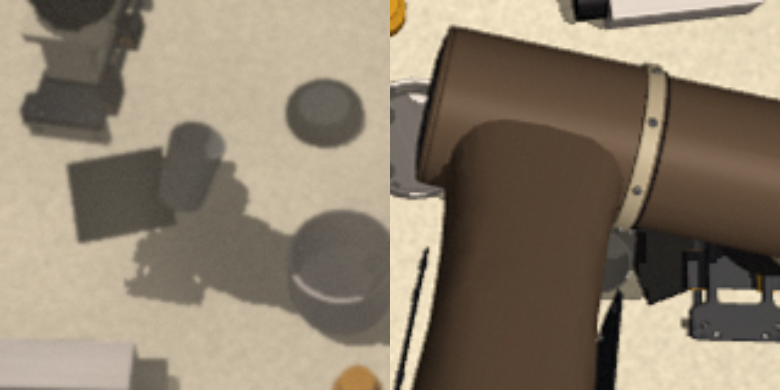

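```bash
python3 - <<'E'
from h import *
for n,t in(('scene','g6s'),('top','g6t')):
    f=np.load(f'pics/{t}.npz'); W=cloud(n,f['d'])
    x,y,z=W[...,0],W[...,1],W[...,2]
    m=(x>.38)&(x<.6)&(y>-.30)&(y<-.12)&(z>.012)&(z<.12); P=W[m]
    nl,lab,st,ce=cv2.connectedComponentsWithStats(m.astype(np.uint8)); k=1+st[1:,4].argmax(); P=W[lab==k]
    print(n,st[1:,4],'min',P.min(0),'max',P.max(0),'mean',P.mean(0),np.percentile(P[:,2],[10,25,50,75,90,97]))
    vv,uu=np.where(lab==k)
    for v in range(vv.min(),vv.max()+1,3): print(v,[f"{int(1000*W[v,u,0])},{int(1000*W[v,u,1])},{int(1000*W[v,u,2])}" if lab[v,u]==k else '-' for u in range(uu.min(),uu.max()+1,4)])
E
```

```text
scene [739   7   1   1   1] min [ 0.44090318 -0.25260323  0.01339237] max [ 0.51933911 -0.17874603  0.1043442 ] mean [ 0.48606592 -0.21709989  0.06259178] [0.03166055 0.04789884 0.064629   0.07874609 0.08824925 0.09659073]
142 ['-', '-', '-', '448,-224,87', '443,-215,82', '-', '-']
145 ['-', '-', '457,-234,83', '453,-224,81', '447,-215,75', '448,-203,78', '-']
148 ['-', '-', '457,-235,70', '454,-225,68', '450,-215,65', '450,-204,67', '450,-193,70']
151 ['-', '483,-237,91', '461,-235,62', '454,-226,55', '453,-215,56', '453,-204,58', '456,-192,64']
154 ['-', '488,-237,84', '497,-222,100', '455,-228,42', '459,-215,50', '457,-204,50', '463,-191,61']
157 ['-', '495,-236,80', '499,-223,89', '502,-211,96', '497,-202,91', '493,-193,88', '485,-185,79']
160 ['-', '495,-237,67', '503,-223,81', '505,-212,86', '499,-203,80', '496,-193,78', '483,-186,63']
163 ['-', '502,-236,64', '503,-224,68', '504,-213,72', '502,-203,70', '497,-194,66', '-']
166 ['-', '505,-237,54', '507,-224,60', '506,-214,61', '505,-203,62', '493,-197,46', '-']
169 ['504,-250,35', '508,-237,44', '510,-225,50', '508,-215,49', '
[... 217 characters left out ...]
, '517,-227,18', '517,-216,20', '-', '-', '-']
top [240   1] min [ 0.44165838 -0.25365109  0.01209647] max [ 0.50157551 -0.21341474  0.10342508] mean [ 0.47159954 -0.23177634  0.05855667] [0.01520262 0.03116933 0.06281886 0.08466324 0.09602297 0.10073397]
277 ['-', '498,-221,86', '-', '501,-249,30']
280 ['-', '494,-232,16', '491,-229,90', '493,-245,53']
283 ['-', '487,-233,13', '484,-228,96', '485,-242,69']
286 ['-', '-', '-', '478,-240,78']
289 ['-', '472,-233,13', '472,-241,24', '471,-238,90']
292 ['-', '465,-231,25', '465,-236,50', '-']
295 ['457,-219,43', '458,-227,48', '458,-233,66', '-']
298 ['450,-216,61', '451,-224,66', '451,-230,89', '-']
301 ['443,-214,76', '444,-222,80', '-', '-']
```

Call:
{"op": "servo_tool", "data": {
  "moves": [
    {"dx":0,"dy":0,"dz":0.02,"roll":0,"jaw":1},
    {"dx":0,"dy":-0.03,"dz":0.02,"roll":0,"jaw":1},
    {"dx":0,"dy":-0.03,"dz":0,"roll":0,"jaw":1},
    {"dx":0,"dy":-0.03,"dz":0,"roll":0,"jaw":1},
    {"dx":0,"dy":-0.03,"dz":0,"roll":0,"jaw":1},
    {"dx":0,"dy":0,"dz":0,"roll":0,"jaw":1},
    {"dx":0,"dy":0,"dz":0,"roll":0,"jaw":1},
    {"dx":0,"dy":0,"dz":0,"roll":0,"jaw":1},
    {"dx":0,"dy":0,"dz":0,"roll":0,"jaw":1},
    {"dx":0,"dy":0,"dz":0,"roll":0,"jaw":1}
  ]
}}

```text
t: 14.45
eef_pos: [0.5003, -0.4124, 0.1968]
ee_rot: [-3.141, -0.0, -1.57]
force: [-0.9, 0.8, 0.2]
width: 0.0877
gripper_force: 0.0
```

```bash
cat > cup.py <<'E'
from h import *
import sys
for n in('scene','top'):
    p,d=snap(n,sys.argv[1]+n); W=cloud(n,d)
    x,y,z=W[...,0],W[...,1],W[...,2]
    m=(x>.35)&(x<.65)&(y>-.34)&(y<-.1)&(z>.012)&(z<.12)
    nl,lab,st,ce=cv2.connectedComponentsWithStats(m.astype(np.uint8)); k=1+st[1:,4].argmax(); P=W[lab==k]
    print(n,st[1:,4],'min',P.min(0),'max',P.max(0),'mean',P.mean(0),np.percentile(P[:,2],[10,25,50,75,90,97]))
    vv,uu=np.where(lab==k)
    for v in range(vv.min(),vv.max()+1,4): print(v,[f"{int(1000*W[v,u,0])},{int(1000*W[v,u,1])},{int(1000*W[v,u,2])}" if lab[v,u]==k else '-' for u in range(uu.min(),uu.max()+1,4)])
E
python3 cup.py c1
```

```text
scene [143 669   1   1   1   1   1   1] min [ 0.45790745 -0.26632093  0.0124888 ] max [ 0.52488586 -0.19206886  0.09637415] mean [ 0.49386429 -0.22543198  0.05783628] [0.02552383 0.04054003 0.06005774 0.07731505 0.08501759 0.09004562]
146 ['-', '-', '465,-236,89', '457,-228,81', '-', '-']
150 ['-', '473,-246,80', '466,-238,73', '462,-228,69', '465,-216,76', '468,-204,82']
154 ['494,-251,89', '476,-247,66', '471,-238,61', '465,-229,55', '467,-217,61', '471,-205,68']
158 ['511,-246,96', '478,-249,50', '472,-240,44', '471,-229,45', '469,-218,45', '473,-206,53']
162 ['-', '517,-235,89', '469,-243,20', '473,-230,29', '473,-219,32', '507,-195,85']
166 ['-', '518,-237,72', '524,-223,84', '517,-215,75', '513,-206,73', '502,-199,59']
170 ['-', '516,-240,50', '520,-227,59', '519,-216,60', '516,-207,58', '502,-201,39']
174 ['-', '517,-242,33', '518,-230,37', '518,-219,39', '513,-210,35', '497,-204,12']
178 ['-', '517,-244,13', '520,-231,21', '516,-222,17', '514,-211,16', '-']
top [105  11   1   1   1   1   2   2   1 228] min [ 0.35144827 -0.1363247   0.01204412] max [ 0.39782805 -0.10009988  0.03013757] mean [ 0.37005429 -0.11593079  0.01982371] [0.0141135  0.01564812 0.01898158 0.02386914 0.02670534 0.02847715]
319 ['-', '-', '-', '-']
323 ['-', '388,-109,14', '389,-118,17', '-']
327 ['-', '379,-109,19', '379,-119,14', '379,-128,13']
331 ['-', '370,-108,25', '370,-119,16', '370,-128,14']
335 ['-', '361,-108,28', '361,-118,24', '361,-128,17']
339 ['-', '351,-109,26', '352,-118,24', '351,-128,15']
```

```bash
python3 - <<'E'
from h import *
from scipy.optimize import least_squares
def circ(P,r=None):
    if r: q=least_squares(lambda q:np.hypot(P[:,0]-q[0],P[:,1]-q[1])-r,[*np.median(P,0)],loss='soft_l1',f_scale=.002)
    else: q=least_squares(lambda q:np.hypot(P[:,0]-q[0],P[:,1]-q[1])-q[2],[*np.median(P,0),.05],loss='soft_l1',f_scale=.002)
    return np.round(q.x*1000,1)
for n in('scene','top'):
    W=cloud(n,np.load(f'pics/c1{n}.npz')['d']); x,y,z=W[...,0],W[...,1],W[...,2]
    near=(abs(x-.492)<.06)&(abs(y+.226)<.06)
    for a,b in((.012,.03),(.03,.05),(.05,.07),(.07,.085),(.084,.11)):
        m=near&(z>a)&(z<b)
        # outer front wall only (camera side)
        f=m&(x>.505); 
        if f.sum()>15: print(n,a,f.sum(),'front med x',np.median(x[f]),'circ fixed r',circ(W[f][:,:2],(26+ (a+b)/2*58.8)/1000 if 0 else .026+((a+b)/2-.002)*.0588))
    m=near&(z>.084)&(z<.11); print(n,'rim',m.sum(),circ(W[m][:,:2]) if m.sum()>9 else '')
    m=(np.hypot(x-.583,y+.0335)<.075)&(z>.068)&(z<.082); print(n,'tub',m.sum(),circ(W[m][:,:2]))
E
```

```text
scene 0.012 63 front med x 0.5174292801522009 circ fixed r [ 493.4 -229. ]
scene 0.03 72 front med x 0.5179160861240089 circ fixed r [ 492.4 -226.9]
scene 0.05 77 front med x 0.518296618231031 circ fixed r [ 491.6 -225.2]
scene 0.07 66 front med x 0.5179136654491643 circ fixed r [ 490.9 -224.1]
scene 0.084 39 front med x 0.5168584314482584 circ fixed r [ 489.6 -222.8]
scene rim 84 [ 492.3 -222.7   29.2]
scene tub 349 [582.  -34.2  54.2]
top 0.084 26 front med x 0.5182145641257477 circ fixed r [ 491.5 -221. ]
top rim 44 [ 494.6 -220.7   29. ]
top tub 354 [583.6 -33.1  54. ]
```

Call:
{"op": "servo_tool", "data": {
  "moves": [
    {"dx":-0.003,"dy":0.062,"dz":0,"roll":0,"jaw":1},
    {"dx":-0.003,"dy":0.062,"dz":0,"roll":0,"jaw":1},
    {"dx":-0.002,"dy":0.0625,"dz":0,"roll":0,"jaw":1},
    {"dx":0,"dy":0,"dz":-0.04,"roll":0,"jaw":0.9},
    {"dx":0,"dy":0,"dz":-0.06,"roll":0,"jaw":0.9},
    {"dx":0,"dy":0,"dz":-0.056,"roll":0,"jaw":0.9},
    {"dx":0,"dy":0,"dz":0,"roll":0,"jaw":0.6},
    {"dx":0,"dy":0,"dz":0,"roll":0,"jaw":0.5},
    {"dx":0,"dy":0,"dz":0,"roll":0,"jaw":0.5},
    {"dx":0,"dy":0,"dz":0,"roll":0,"jaw":0.5}
  ],
  "newtons": 15
}}

```text
t: 15.8
eef_pos: [0.4935, -0.2266, 0.0425]
ee_rot: [-3.138, -0.0, -1.57]
force: [-0.2, 0.8, 3.6]
width: 0.0606
gripper_force: 14.7
```

Call:
{"op": "servo_tool", "data": {
  "moves": [
    {"dx":0,"dy":0,"dz":0.01,"roll":0,"jaw":0.5},
    {"dx":0,"dy":0,"dz":0.012,"roll":0,"jaw":0.5},
    {"dx":0.002,"dy":-0.014,"dz":0,"roll":0,"jaw":0.5},
    {"dx":0.002,"dy":-0.022,"dz":0,"roll":0,"jaw":0.5},
    {"dx":0.002,"dy":-0.022,"dz":0,"roll":0,"jaw":0.5},
    {"dx":0,"dy":-0.014,"dz":0,"roll":0,"jaw":0.5},
    {"dx":0,"dy":0,"dz":-0.008,"roll":0,"jaw":0.5},
    {"dx":0,"dy":0,"dz":-0.006,"roll":0,"jaw":0.5},
    {"dx":0,"dy":0,"dz":-0.004,"roll":0,"jaw":0.5},
    {"dx":0,"dy":0,"dz":0,"roll":0,"jaw":0.5}
  ],
  "newtons": 15
}}

```text
t: 17.05
eef_pos: [0.4989, -0.2986, 0.0454]
ee_rot: [-3.14, -0.001, -1.569]
force: [-1.5, -1.4, 6.3]
width: 0.0607
gripper_force: 14.8
```

Call:
{"op": "servo_tool", "data": {
  "moves": [
    {"dx":0,"dy":0,"dz":0,"roll":0,"jaw":0.75},
    {"dx":0,"dy":0,"dz":0,"roll":0,"jaw":0.9},
    {"dx":0,"dy":0,"dz":0,"roll":0,"jaw":1},
    {"dx":0,"dy":0,"dz":0.04,"roll":0,"jaw":1},
    {"dx":0,"dy":0,"dz":0.06,"roll":0,"jaw":1},
    {"dx":0,"dy":0.02,"dz":0.04,"roll":-4,"jaw":1},
    {"dx":0.003,"dy":0.05,"dz":0,"roll":-9,"jaw":1},
    {"dx":0.003,"dy":0.055,"dz":0,"roll":-9,"jaw":1},
    {"dx":0.003,"dy":0.055,"dz":0,"roll":-9,"jaw":1},
    {"dx":0.003,"dy":0.055,"dz":0,"roll":-9,"jaw":1}
  ]
}}

```text
t: 18.3
eef_pos: [0.5098, -0.0616, 0.1846]
ee_rot: [-3.141, 0.0, -2.274]
force: [1.7, 0.3, -0.0]
width: 0.0875
gripper_force: 0.0
```

Call:
{"op": "servo_tool", "data": {
  "moves": [
    {"dx":0.003,"dy":0.055,"dz":0,"roll":-9,"jaw":1},
    {"dx":0.003,"dy":0.055,"dz":0,"roll":-9,"jaw":0.7},
    {"dx":0.003,"dy":0.055,"dz":0,"roll":-9,"jaw":0.5},
    {"dx":0.003,"dy":0.055,"dz":0,"roll":-9,"jaw":0.5},
    {"dx":0.002,"dy":0.055,"dz":0,"roll":-6.6,"jaw":0.5},
    {"dx":0.001,"dy":0.05,"dz":0,"roll":0,"jaw":0.5},
    {"dx":0,"dy":0.022,"dz":0,"roll":0,"jaw":0.5},
    {"dx":0,"dy":0,"dz":-0.02,"roll":0,"jaw":0.5},
    {"dx":0,"dy":0,"dz":0,"roll":0,"jaw":0.5},
    {"dx":0,"dy":0,"dz":0,"roll":0,"jaw":0.5}
  ]
}}

```text
t: 19.55
eef_pos: [0.5253, 0.2831, 0.1651]
ee_rot: [-3.141, 0.0, -3.012]
force: [1.0, -0.5, 0.3]
width: 0.0435
gripper_force: 0.0
```

```bash
python3 look.py g7 '[.52,-.15,.05]' 90; python3 - <<'E'
from h import *
from scipy.optimize import least_squares
for n,t in(('scene','g7s'),('top','g7t')):
    W=cloud(n,np.load(f'pics/{t}.npz')['d']); x,y,z=W[...,0],W[...,1],W[...,2]
    for k,cx,cy,a,b in(('cup',.499,-.298,.082,.1),('tub',.583,-.0335,.068,.082)):
        P=W[(np.hypot(x-cx,y-cy)<.075)&(z>a)&(z<b)]
        if len(P)>9: print(n,k,len(P),np.round(least_squares(lambda q:np.hypot(P[:,0]-q[0],P[:,1]-q[1])-q[2],[cx,cy,.03],loss='soft_l1',f_scale=.002).x*1000,1),P[:,2].mean())
E
```

```text
scene origin 153 85 scale 5.5
top origin 261 177 scale 5.5
19.65 [0.52553638 0.28330271 0.16545859] [ 0.12812219 -0.20079814  0.00039445] 0.04418469976134672 0.0 [ 0.82  0.28 -0.25  0.   -1.04 -2.26]
scene cup 137 [ 499.6 -301.5   29. ] 0.08749234093633486
scene tub 353 [582.  -34.4  54. ] 0.07385099457705158
top cup 144 [ 501.3 -300.2   28.9] 0.08917210229405599
top tub 356 [583.6 -33.1  54. ] 0.07497515894064309
```

View pics/g7.png

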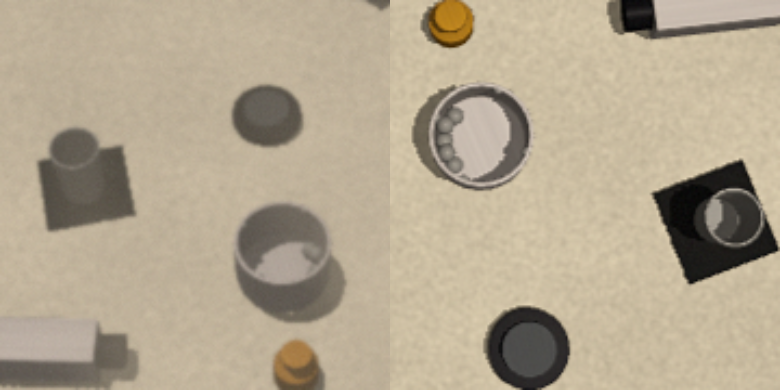

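Call:
{"op": "servo_tool", "data": {
  "moves": [
    {"dx":0.001,"dy":0,"dz":-0.03,"roll":0,"jaw":0.5},
    {"dx":0,"dy":0,"dz":-0.03,"roll":0,"jaw":0.5},
    {"dx":0,"dy":0,"dz":-0.0195,"roll":0,"jaw":0.5},
    {"dx":0,"dy":0,"dz":0,"roll":0,"jaw":0.5},
    {"dx":0,"dy":0,"dz":0,"roll":0,"jaw":0.2},
    {"dx":0,"dy":0,"dz":0,"roll":0,"jaw":0.05},
    {"dx":0,"dy":0,"dz":0,"roll":0,"jaw":0.05},
    {"dx":0,"dy":0,"dz":0,"roll":0,"jaw":0.05},
    {"dx":0,"dy":0,"dz":0,"roll":0,"jaw":0.05},
    {"dx":0,"dy":0,"dz":0,"roll":0,"jaw":0.05}
  ],
  "newtons": 25
}}

```text
t: 20.9
eef_pos: [0.5264, 0.284, 0.0857]
ee_rot: [3.141, 0.001, -3.012]
force: [-2.1, 0.8, 5.6]
width: 0.0137
gripper_force: 25.0
```

Call:
{"op": "servo_tool", "data": {
  "moves": [
    {"dx":-0.015,"dy":-0.002,"dz":0.026,"roll":0,"jaw":0.05},
    {"dx":-0.015,"dy":-0.002,"dz":0.026,"roll":0,"jaw":0.05},
    {"dx":0,"dy":-0.01,"dz":0.03,"roll":0,"jaw":0.05},
    {"dx":0.01,"dy":-0.035,"dz":0,"roll":0,"jaw":0.05},
    {"dx":0.013,"dy":-0.055,"dz":0,"roll":0,"jaw":0.05},
    {"dx":0.015,"dy":-0.06,"dz":0,"roll":0,"jaw":0.05},
    {"dx":0.015,"dy":-0.06,"dz":0,"roll":0,"jaw":0.05},
    {"dx":0.013,"dy":-0.055,"dz":0,"roll":0,"jaw":0.05},
    {"dx":0.01,"dy":-0.038,"dz":0,"roll":0,"jaw":0.05},
    {"dx":0,"dy":0,"dz":0,"roll":0,"jaw":0.05}
  ]
}}

```text
t: 22.15
eef_pos: [0.5716, -0.0361, 0.1661]
ee_rot: [-3.141, -0.002, -3.016]
force: [0.5, 0.5, -2.0]
width: 0.014
gripper_force: 25.0
```

```bash
cat > lid.py <<'E'
from h import *
import sys
from scipy.optimize import least_squares
for n in('scene','top'):
    p,d=snap(n,sys.argv[1]+n); W=cloud(n,d); x,y,z=W[...,0],W[...,1],W[...,2]
    zl=float(sys.argv[2]); zh=float(sys.argv[3])
    m=(np.hypot(x-.58,y+.034)<.085)&(z>zl)&(z<zh)&(p.max(2)>70)
    nl,lab,st,ce=cv2.connectedComponentsWithStats(m.astype(np.uint8)); P=W[lab==1+st[1:,4].argmax()]
    A=np.c_[P[:,:2],np.ones(len(P))]; g=np.ones(len(P),bool)
    for _ in range(6):
        co=np.linalg.lstsq(A[g],P[g,2],rcond=None)[0]; r=abs(P[:,2]-A@co); g=r<max(.003,2*np.median(r))
    nr=np.array([-co[0],-co[1],1]); nr/=np.linalg.norm(nr); 
    print(n,len(P),g.sum(),'tilt',np.degrees(np.arccos(nr[2])),'az',np.degrees(np.arctan2(nr[1],nr[0])),'z at tub ctr',co@[.583,-.0335,1],'ext',P[g].min(0),P[g].max(0))
s=get_state(); print(s['t'],s['eef_pos'],s['force'],s['width'])
E
python3 lid.py l1 .09 .21
```

```text
scene 290 241 tilt 29.320177337301153 az -173.03957305929043 z at tub ctr 0.16320528096298698 ext [ 0.53615992 -0.09749706  0.13716956] [0.633133   0.024434   0.19403657]
top 224 181 tilt 28.082584617242517 az -171.0562655887619 z at tub ctr 0.15965890286577678 ext [ 0.5266392  -0.07866046  0.12757988] [0.54843639 0.00939245 0.14250554]
22.25 [ 0.57146975 -0.03392719  0.16633375] [-0.99381828  0.02126852 -1.48046197] 0.013482850739468753
```

Call:
{"op": "servo_tool", "data": {
  "moves": [
    {"dx":0.001,"dy":-0.001,"dz":-0.015,"roll":0,"jaw":0.05},
    {"dx":0,"dy":0,"dz":-0.015,"roll":0,"jaw":0.05},
    {"dx":0,"dy":0,"dz":-0.013,"roll":0,"jaw":0.05},
    {"dx":0,"dy":0,"dz":-0.005,"roll":0,"jaw":0.05},
    {"dx":0.0017,"dy":0.0002,"dz":-0.0042,"roll":0,"jaw":0.05},
    {"dx":0.0017,"dy":0.0002,"dz":-0.0042,"roll":0,"jaw":0.05},
    {"dx":0.0018,"dy":0.0002,"dz":-0.0047,"roll":0,"jaw":0.05},
    {"dx":0.0018,"dy":0.0002,"dz":-0.0047,"roll":0,"jaw":0.05},
    {"dx":0,"dy":0,"dz":0,"roll":0,"jaw":0.05},
    {"dx":0,"dy":0,"dz":0,"roll":0,"jaw":0.05}
  ],
  "newtons": 12
}}

```text
t: 23.5
eef_pos: [0.5794, -0.0337, 0.1007]
ee_rot: [3.142, -0.001, -3.012]
force: [1.5, 0.7, -1.3]
width: 0.0137
gripper_force: 12.0
```

```bash
python3 lid.py l2 .08 .16
```

```text
scene 367 300 tilt 12.946964448001747 az -172.64513444077934 z at tub ctr 0.09457255839058931 ext [ 0.54447773 -0.02307067  0.08568158] [0.62906622 0.02614925 0.10786751]
top 391 314 tilt 11.782555206117566 az -170.41238938950744 z at tub ctr 0.09381565241829987 ext [ 0.52294045 -0.09248491  0.08002547] [0.56379493 0.01773139 0.0912261 ]
23.6 [ 0.57944342 -0.03369334  0.1008572 ] [ 0.51696097  0.94305481 -1.22876732] 0.013962625290719673
```

Call:
{"op": "servo_tool", "data": {
  "moves": [
    {"dx":0.001,"dy":0.0001,"dz":-0.002,"roll":0,"jaw":0.05},
    {"dx":0.001,"dy":0.0001,"dz":-0.002,"roll":0,"jaw":0.05},
    {"dx":0.0008,"dy":0.0001,"dz":-0.002,"roll":0,"jaw":0.05},
    {"dx":0.0008,"dy":0.0001,"dz":-0.002,"roll":0,"jaw":0.05},
    {"dx":0,"dy":0,"dz":-0.002,"roll":0,"jaw":0.05},
    {"dx":0,"dy":0,"dz":-0.002,"roll":0,"jaw":0.05},
    {"dx":0,"dy":0,"dz":0,"roll":0,"jaw":0.05},
    {"dx":0,"dy":0,"dz":0,"roll":0,"jaw":0.05},
    {"dx":0,"dy":0,"dz":0,"roll":0,"jaw":0.05},
    {"dx":0,"dy":0,"dz":0,"roll":0,"jaw":0.05}
  ],
  "newtons": 12
}}

```text
t: 24.85
eef_pos: [0.5847, -0.0329, 0.0898]
ee_rot: [3.142, 0.002, -3.012]
force: [3.3, 2.3, 5.1]
width: 0.0139
gripper_force: 12.0
```

```bash
python3 lid.py l3 .07 .13
```

```text
scene 377 307 tilt 2.4900854243523156 az -177.0443848653648 z at tub ctr 0.08415930631387722 ext [ 0.55208854 -0.02564573  0.08090654] [0.6385307  0.02637103 0.08918576]
top 508 428 tilt 1.3656757050926287 az -158.44190514994952 z at tub ctr 0.08327419392479989 ext [ 0.52319598 -0.092702    0.07889881] [0.56899227 0.01815051 0.08592803]
24.95 [ 0.58473985 -0.03295304  0.08977169] [2.97505984 2.24624604 5.52905615] 0.014630345855180582
```

Call:
{"op": "servo_tool", "data": {
  "moves": [
    {"dx":0,"dy":0,"dz":0,"roll":0,"jaw":0.3},
    {"dx":0,"dy":0,"dz":0,"roll":0,"jaw":0.4},
    {"dx":0,"dy":0,"dz":0,"roll":0,"jaw":0.4},
    {"dx":-0.0005,"dy":0,"dz":0.02,"roll":0,"jaw":0.4},
    {"dx":0,"dy":0,"dz":0.025,"roll":0,"jaw":0.4},
    {"dx":0,"dy":0,"dz":0,"roll":0,"jaw":0},
    {"dx":0,"dy":0,"dz":0,"roll":0,"jaw":0},
    {"dx":0,"dy":0,"dz":0,"roll":0,"jaw":0},
    {"dx":0,"dy":0,"dz":0,"roll":0,"jaw":0},
    {"dx":0,"dy":0,"dz":0,"roll":0,"jaw":0}
  ],
  "newtons": 30
}}

```text
t: 26.2
eef_pos: [0.583, -0.0332, 0.1339]
ee_rot: [-3.142, -0.001, -3.012]
force: [0.4, 0.6, -0.7]
width: 0.0001
gripper_force: 0.0
```

```bash
python3 lid.py l4 .07 .13
```

```text
scene 549 463 tilt 2.843679317948006 az 168.26257132984483 z at tub ctr 0.08459223920281411 ext [ 0.52970919 -0.02810177  0.07859803] [0.63691119 0.02697955 0.08969138]
top 562 469 tilt 3.0329736620328878 az -167.68087954640188 z at tub ctr 0.0845170918004028 ext [ 0.52323692 -0.09271082  0.0782765 ] [0.57087752 0.02058138 0.08678517]
26.3 [ 0.58312707 -0.03322278  0.13405093] [-0.47570194  0.26859246  0.73400198] 0.0006536910228684596
```

Call:
{"op": "servo_tool", "data": {
  "moves": [
    {"dx":0.012,"dy":0.0015,"dz":-0.01,"roll":0,"jaw":0},
    {"dx":0,"dy":0,"dz":-0.008,"roll":0,"jaw":0},
    {"dx":0,"dy":0,"dz":-0.003,"roll":0,"jaw":0},
    {"dx":0,"dy":0,"dz":-0.002,"roll":0,"jaw":0},
    {"dx":0,"dy":0,"dz":-0.002,"roll":0,"jaw":0},
    {"dx":0,"dy":0,"dz":-0.002,"roll":0,"jaw":0},
    {"dx":0,"dy":0,"dz":-0.001,"roll":0,"jaw":0},
    {"dx":0,"dy":0,"dz":-0.001,"roll":0,"jaw":0},
    {"dx":0,"dy":0,"dz":0,"roll":0,"jaw":0},
    {"dx":0,"dy":0,"dz":0,"roll":0,"jaw":0}
  ]
}}

```text
t: 27.55
eef_pos: [0.5958, -0.0317, 0.1111]
ee_rot: [-3.141, 0.004, -3.01]
force: [-15.9, 4.4, 41.6]
width: 0.0006
gripper_force: 20.6
```

```bash
python3 lid.py l5 .07 .105
```

```text
scene 462 384 tilt 1.1172113386569142 az -106.32207203180963 z at tub ctr 0.08089039207209213 ext [ 0.54725934 -0.03214606  0.07809959] [0.63836793 0.02705536 0.08477254]
top 802 646 tilt 0.5346993338885722 az -175.21997475307043 z at tub ctr 0.0822031294210622 ext [ 0.5230357  -0.09493938  0.07872216] [0.5833255  0.02544727 0.08504938]
27.65 [ 0.59585073 -0.03168957  0.1110948 ] [-16.66776661   4.51651827  41.32751647] 0.0006580416977745809
```

Call:
{"op": "servo_tool", "data": {
  "moves": [
    {"dx":0,"dy":0,"dz":0.006,"roll":0,"jaw":0},
    {"dx":0,"dy":0,"dz":0.006,"roll":0,"jaw":0},
    {"dx":-0.025,"dy":-0.003,"dz":0,"roll":0,"jaw":0},
    {"dx":0,"dy":0,"dz":-0.004,"roll":0,"jaw":0},
    {"dx":0,"dy":0,"dz":-0.003,"roll":0,"jaw":0},
    {"dx":0,"dy":0,"dz":-0.001,"roll":0,"jaw":0},
    {"dx":0,"dy":0,"dz":-0.0005,"roll":0,"jaw":0},
    {"dx":0,"dy":0,"dz":0,"roll":0,"jaw":0},
    {"dx":0,"dy":0,"dz":0,"roll":0,"jaw":0},
    {"dx":0,"dy":0,"dz":0,"roll":0,"jaw":0}
  ]
}}

```text
t: 28.9
eef_pos: [0.5701, -0.0348, 0.1112]
ee_rot: [-3.141, -0.0, -3.011]
force: [-12.7, 3.2, 26.3]
width: 0.0003
gripper_force: 13.2
```

Call:
{"op": "servo_tool", "data": {
  "moves": [
    {"dx":0,"dy":0,"dz":0.006,"roll":0,"jaw":0},
    {"dx":0,"dy":0,"dz":0.03,"roll":0,"jaw":0},
    {"dx":0,"dy":0,"dz":0.06,"roll":0,"jaw":0},
    {"dx":0,"dy":0.05,"dz":0.03,"roll":0,"jaw":0},
    {"dx":0,"dy":0.06,"dz":0,"roll":0,"jaw":0},
    {"dx":0,"dy":0.06,"dz":0,"roll":0,"jaw":0},
    {"dx":0,"dy":0.06,"dz":0,"roll":0,"jaw":0},
    {"dx":0,"dy":0.05,"dz":0,"roll":0,"jaw":0},
    {"dx":0,"dy":0,"dz":0,"roll":0,"jaw":0},
    {"dx":0,"dy":0,"dz":0,"roll":0,"jaw":0}
  ]
}}

```text
t: 30.15
eef_pos: [0.5702, 0.2455, 0.234]
ee_rot: [-3.141, -0.001, -3.011]
force: [0.2, -0.5, -0.2]
width: 0.0005
gripper_force: 0.0
```

```bash
python3 lid.py l6 .07 .105; python3 look.py g8 '[.54,-.15,.05]' 95
```

```text
scene 1515 1234 tilt 0.18993647975450928 az 89.7115469634814 z at tub ctr 0.0812397157105483 ext [ 0.51852855 -0.0956558   0.07799836] [0.64352685 0.02657632 0.0845436 ]
top 1958 1597 tilt 0.12800343221905042 az 22.158151090521727 z at tub ctr 0.08179907827664279 ext [ 0.52299572 -0.0928376   0.07854478] [0.64546201 0.02846827 0.08512303]
30.25 [0.5703558  0.24450197 0.23453255] [-0.36834832  0.12979681 -0.00051389] 0.0003840846732610663
scene origin 146 87 scale 5.5
top origin 256 164 scale 5.5
30.35 [0.57043427 0.24426793 0.23488329] [-0.36815372  0.26726216  0.7759604 ] 0.0004878961108446063 0.0 [ 0.72  0.26 -0.1   0.   -1.2  -2.16]
```

View pics/g8.png

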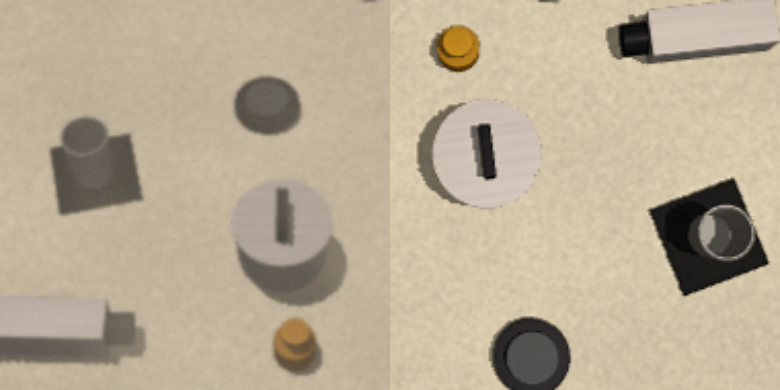

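The picture shows the lid seated on the tub, in the top view around (487,152). It measures level: tilt 0.2°, disc top at 81 mm. The empty cup stands upright on the mat, in the top view around (725,232), and the bystanders haven't moved. I'm handing it in.

```bash
python3 -c "
from station import *
print(job_done())"
```

```text
the job is handed in; nothing more can be done
None
```

The job is handed in at about 30 s: all five balls are in the tub, the empty cup is upright on its mat, and the lid is home and level, but the cup slipped from the grip after pouring, landed partly off its mat and had to be picked up again, and one lid press reached about 41 N at the fingertips (the 40 N limit is for the arm and gripper body).

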